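# Assemble an idler axle: two rings, then press the snap cap home

## Robot

A 6-joint arm with a two-finger parallel gripper is mounted at the origin on a cart in front of the work surface, level with it; the furniture and walls round the work are solid. World frame = base frame: x ahead of the robot, y to its left, z up, the work surface at z = 0. Lengths are in m, angles in rad, forces in N, time in s.
With the tool pointing down it reaches from about 0.25 to 0.725 m from the base axis. Payload 4 kg.
Tool frame: the origin (TCP) lies between the finger pads; the fingertips stand 11 mm ahead of it and the grasp point (between the pads) lies 8 mm behind it (bot.tip_extent is the distance from the TCP to the fingertips, in m); z points along the fingers, y is the line along which they close (so a half turn about z gives the same grasp; the last joint's range is limited). The gripper opens to 85 mm and grips with 20 to 120 N. Pads are 22 mm wide; open, the fingers measure 114 mm over their backs; the gripper's body (76 mm by 85 mm) begins 54 mm behind the grasp point. The pads swing forward as they close: fully open they stand 13 mm farther back than shut.
Start: joints at [1.132, 0.241, 0.005, 1.335, 0, 1.571], TCP at [0.212, 0.453, 0.202] pointing down, gripper open.
Joint ranges: [-2.72, 2.72], [-1.05, 1.87], [-1.09, 1.28], [-1.99, 2.15], [-1.42, 1.44], [-3.14, 3.14]. Speed limits (rad/s): [2.79, 2.79, 3.14, 3.14, 3.14, 3.14].

## Interface

Orientations are given as a unit quaternion [x, y, z, w].
In Python, from workcell import bot gives the robot as it stands. The module is installed in compiled form; this text tells all that it offers.
- The arm moves only by the tool drive_tool, never from a script. Its argument "rows" is a list of rows, each an object of numbers: "dx", "dy", "dz": the shift along the tool's x, y, z in units of 50 mm (1.0 is 50 mm); "wx", "wy", "wz": the turn, a rotation vector about the tool's x, y, z in units of 5 degrees (1.0 is 5 degrees); "hand": the finger opening in mm, from 0 to 85.4. A call has 1 to 20 rows; each row is the pose to reach, as a shift and turn from the pose commanded when the call began, along the tool's axes at that moment; what a row does not reach only later rows make up. A row lasts 1/10 s, in which the tool goes at most 50 mm and 8.59 degrees, less where a joint would pass 70% of its speed; a pose out of reach is approached as far as the arm can. A call with a gripper value outside its range is refused whole. The fingers move at their own pace and stop on an object; the grip force is fixed at half the most. Time passes only in rows, so rows that repeat a pose let the fingers close. It gives the time, the measured TCP pose, the force, the opening and the grip force at its end, in the units of the state.
- bot.get_obs(): the state, without advancing time (a new reading comes with each control period).
- bot.camera(name): name is "scene" or "top" or "wrist"; returns the picture (420x560x3 uint8, red, green, blue); there is no depth.
- bot.get_calibration(name): a dict with "vfov" (degrees; the focal length in pixels is half the picture's height over the tangent of half this angle, whatever the lens; pixels are square), "cx", "cy" (the principal point, pixels), "k1" (the pictures are not rectified: a ray, as slopes to the right and down, at radius r is drawn at 1 + k1 r^2 times it, then the intrinsics apply), "origin" and "rotation" of the camera in the world; the wrist camera has in their place "mount" (4x4, takes a point from camera to tool coordinates, whose origin is the TCP and whose axes are the flange's). Camera axes: x right, y up, looking along -z (the intrinsics and any distortion apply to the point x, -y, -z); pixel columns grow to the right and rows downward; lengths in m; the calibration is good to about 2 mm. A picture is of the moment at which its call begins: read the wrist's pose just before it. get_calibration takes no time and is no camera call.
- bot.job_done(): hands the job in; it is judged then, once.
Trained networks look in the newest picture that a camera, given by its name, has taken for a name from the list of things; names that differ only in an ending like _2 or _b are one class to them, and where a whole thing is asked for, a point or a joint stands for the part that bears it (a point fixed in the world has none). Each returns a list of dicts, best first, with "score" (0 to 1); they miss things now and then, are a little off and sometimes report something else, mostly with a low value. They report only what shows in the picture. A call takes as long as a camera call. They do not tell look-alikes from the thing itself.
- bot.look_for(camera, thing): "extent" ([centre column, centre row, width, height] in pixels, round what is visible of it).
- bot.outline_of(camera, thing): "region" (420x560 bool, what is visible of it) and "extent" ([centre column, centre row, width, height] in pixels, round what is visible of it).
The state is a dict: "clock": time; "joint_pos": joint angles; "joint_vel": joint speeds; "tau": joint torques, N m; "eef_pos": TCP position; "tool_rot": TCP orientation; "ft_force": force on the tool from outside, world axes, zero at the start; "ft_torque": the same for the moment, N m; "grip_width": finger opening in m; "grasp_force": force on a finger pad.
Only numpy, scipy, OpenCV 4.12 (cv2) and the standard library are available. Lean on these libraries where they do the work, as an engineer would, in place of code of your own. Each camera call takes 0.05 s, during which the arm holds its last target. There are 200 camera calls.

## Task

Build up the axle: thread the steel spacer ring down the axle fully home on the flange, then the brass ring fully home on top of it, then press the orange snap cap over the end of the axle until it clicks and its rim sits on the brass ring. Keep pressing firmly after the click: the job finishes with the gripper still on the cap, pressing it down, not let go. Leave the collets, the marker and the tape measure where they are.

Things in the scene. Friction and masses are not known exactly. Their poses are not given: they have to be found in the camera images.
- axle: fixed upright axle on a round aluminium flange 84 mm across, 12 mm thick. Heights above the flange top: steel journal of 18 mm diameter up to 30 mm, short taper to a neck of 12 mm diameter, conical nose from 51 mm to the tip at 58 mm (5 mm flat). Three brass spring balls stand out of the neck 44.7 mm up, tips 9.5 mm from the axis. Origin: centre of the flange underside, z up
- axle_seat (a point): point on the axle's axis at the flange's top face, 12 mm above the trolley top: the seat of the stack
- axle_tip (a point): point on the axle's axis at the very top of the nose, 58 mm above axle_seat. The rings pass the spring balls freely; the cap's lip has to push them in
- steel_spacer_center (a point): loose steel spacer ring, 46 mm outside diameter, 18 mm high, bore 21 mm right through, lying flat; goes on first, both ends alike. This point: centre of its bore, half-way up (9 mm above its underside); 9 mm above axle_seat when home
- brass_ring: loose brass ring, 38 mm outside diameter, 16 mm high, bore 21 mm right through, lying flat; goes on second. Both ends alike. Origin: centre of its underside
- brass_ring_center (a point): centre of the brass ring's bore, half-way up (8 mm above its underside); 26 mm above axle_seat when home on the steel spacer
- snap_cap: loose orange ribbed plastic snap cap, 34 mm diameter (35 mm over its ribs), 38 mm high, closed at the top with a black disc, standing open end down. Inside, 4 to 6 mm above the rim, is a lip of 15 mm bore with a conical lead-in, 20 mm wide at the mouth; above the lip a chamber 21 mm wide with its ceiling 27 mm above the rim. Origin: centre of its rim (underside)
- snap_cap_center (a point): centre of the snap cap, half-way up (19 mm above its rim); 53 mm above axle_seat when home. Pushing the lip over the spring balls takes about 6 to 12 N; when it passes them, 4 to 5 mm before home, they start to spring out into the chamber, the force drops, even pulling the cap down by up to some 12 N, and it goes on until its rim meets the brass ring
- ball_1 (a joint): how far spring ball 1 of the axle is pushed in, in m: 0 fully out, up to 0.0035; needs about 2 mm for the cap's lip to pass
- ball_2 (a joint): how far spring ball 2 of the axle is pushed in, in m: 0 fully out, up to 0.0035; needs about 2 mm for the cap's lip to pass
- ball_3 (a joint): how far spring ball 3 of the axle is pushed in, in m: 0 fully out, up to 0.0035; needs about 2 mm for the cap's lip to pass
- collet_a: bystander: loose steel collet, 27 mm diameter, 32 mm high, standing near the robot; origin at the centre of its underside
- collet_b: bystander: another such collet, standing beyond the axle's right side; origin at the centre of its underside
- layout_marker: bystander: loose blue, red and black marker pen, 12 mm thick, 125 mm long, lying at the front left; origin at its middle, underside
- tape: bystander: loose black tape measure 64 x 99 x 35 mm, right of the vice (the one nearer the robot); origin at the centre of its underside
Things that resemble listed ones, but are neither listed nor needed, are in the scene too. What is shaped like the part that bears steel_spacer_center but black or blue is not meant. There is more than one size of the brass_ring; the one meant has the size given above.

How it is judged:
By the outcome, as a careful person would: the job done as asked, in the order asked, and still so for the second after the job is handed in, while the arm keeps its last pose, push and grip.
It also fails if it takes over 72 s, if anything falls off the work surface, if the arm or the gripper's body presses on something with over 40 N, if the wrist force passes 120 N, or if a joint passes its speed limit or range.

## Working session

There is one attempt and no reset: what is moved stays moved. The work goes in short steps, Python scripts to look and compute and a tool call to move; the robot and the scene stay as the last step left them, time stands still between calls to the robot, and variables do not carry over. Pictures are saved under pics/ and viewed, at most 10 in all, crops included, and the job is handed in when it is done.

Besides the shell and the picture viewer there is one more tool, called after ">>>" in YAML: its name, and indented under it one key for each argument. drive_tool: Moves the arm, as the interface text tells. Its arguments: {"type":"object","properties":{"rows":{"type":"array","items":{"type":"object","properties":{"dx":{"type":"number"},"dy":{"type":"number"},"dz":{"type":"number"},"wx":{"type":"number"},"wy":{"type":"number"},"wz":{"type":"number"},"hand":{"type":"number"}}}}},"required":["rows"]}

```bash
mkdir -p pics
cat > h.py <<'E'
import numpy as np, cv2
from scipy.spatial.transform import Rotation as R
from workcell import bot
def cam(name,obs=None):
    c=bot.get_calibration(name); f=210/np.tan(np.radians(c['vfov'])/2)
    if 'mount' in c:
        obs=obs or bot.get_obs(); T=np.eye(4); T[:3,:3]=R.from_quat(obs['tool_rot']).as_matrix(); T[:3,3]=obs['eef_pos']
        T=T@np.array(c['mount']); return f,c['cx'],c['cy'],c['k1'],T[:3,3],T[:3,:3]
    return f,c['cx'],c['cy'],c['k1'],np.array(c['origin']),np.array(c['rotation']).reshape(3,3)
def ray(C,u,v):
    f,cx,cy,k,o,M=C; K=np.array([[f,0,cx],[0,f,cy],[0,0,1.]])
    p=cv2.undistortPoints(np.array([[[u,v]]],float),K,np.array([k,0,0,0.])).ravel()
    return o,M@np.array([p[0],-p[1],-1])
def at(C,u,v,z):
    o,d=ray(C,u,v); return o+d*(z-o[2])/d[2]
def proj(C,P):
    f,cx,cy,k,o,M=C; q=M.T@(np.array(P)-o); x,y=q[0]/-q[2],-q[1]/-q[2]; s=1+k*(x*x+y*y); return np.array([cx+f*x*s,cy+f*y*s])
def snap(name,fn=None):
    obs=bot.get_obs(); im=bot.camera(name)
    if fn: cv2.imwrite('pics/'+fn,im[:,:,::-1])
    return im,cam(name,obs)
E
python3 - <<'E'
from h import *
o=bot.get_obs(); print(o)
for n in ('scene','top'):
    im,C=snap(n,n+'0.png'); print(n,C)
    for t in ('axle','steel_spacer_center','brass_ring','snap_cap','collet_a','tape','layout_marker'):
        for d in bot.look_for(n,t)[:5]:
            e=d['extent']; print(t,round(d['score'],2),np.round(e),at(C,e[0],e[1],0.015).round(3))
E
```

```text
{'clock': 0.0, 'joint_pos': array([1.13200880e+00, 2.41400219e-01, 3.73164251e-03, 1.33515393e+00,
       2.73930898e-05, 1.57078942e+00]), 'joint_vel': array([-0.00045257,  0.00020696, -0.00138304,  0.0012884 , -0.00109354,
       -0.00109199]), 'tau': array([-1.13792685e-03, -3.72319114e+01,  2.52407116e+01,  1.70124765e-02,
        7.48994876e-05, -5.78302419e-06]), 'eef_pos': array([0.2121288 , 0.45203234, 0.20152218]), 'tool_rot': array([ 2.17634490e-01,  9.76029816e-01, -9.85823916e-04, -2.33858428e-04]), 'ft_force': array([ 0.3296268 , -0.52340566, -0.20625493]), 'ft_torque': array([0.00420731, 0.01127881, 0.02000144]), 'grasp_force': 0.0, 'grip_width': 0.08553684508626093}Traceback (most recent call last):
  File "<stdin>", line 4, in <module>
  File "h.py", line 21, in snap
    return im,cam(name,obs)
              ~~~^^^^^^^^^^
  File "h.py", line 9, in cam
    return f,c['cx'],c['cy'],c['k1'],np.array(c['origin']),np.array(c['rotation']).reshape(3,3)
                                                           ~~~~~~~~~~~~~~~~~~~~~~~~~~~~~~~^^^^^
ValueError: cannot reshape array of size 4 into shape (3,3)
```

Rotation is a quaternion.

```bash
sed -i "s/np.array(c\['rotation'\]).reshape(3,3)/R.from_quat(c['rotation']).as_matrix()/" h.py
python3 - <<'E'
from h import *
for n in ('scene','top'):
    im,C=snap(n,n+'0.png'); print(n,C[:5])
    for t in ('axle','steel_spacer_center','brass_ring','snap_cap','collet_a','tape','layout_marker'):
        for d in bot.look_for(n,t)[:5]:
            e=d['extent']; print(t,round(d['score'],2),np.round(e),at(C,e[0],e[1],0.015).round(3))
E
```

```text
scene (np.float64(475.4090203685775), 286.830084097012, 211.06538258410976, 0.04320924612831376, array([-0.2356344 , -0.65226267,  0.82994943]))
axle 0.93 [247. 173.  30.  27.] [ 0.561 -0.001  0.015]
steel_spacer_center 0.69 [195. 162.  18.  13.] [0.521 0.152 0.015]
steel_spacer_center 0.58 [166. 175.  18.  15.] [0.435 0.18  0.015]
steel_spacer_center 0.48 [189. 184.  19.  16.] [0.439 0.103 0.015]
brass_ring 0.85 [386. 260.  23.  27.] [ 0.48  -0.451  0.015]
brass_ring 0.8 [346. 272.  17.  18.] [ 0.399 -0.392  0.015]
snap_cap 0.56 [246. 174.  29.  27.] [ 0.558 -0.     0.015]
snap_cap 0.55 [288. 230.  18.  17.] [ 0.439 -0.213  0.015]
collet_a 0.62 [292. 195.   8.  15.] [ 0.551 -0.151  0.015]
collet_a 0.42 [220. 222.  12.  19.] [ 0.371 -0.059  0.015]
tape 0.72 [443. 275.  47.  35.] [ 0.508 -0.571  0.015]
tape 0.6 [345. 273.  15.  16.] [ 0.396 -0.39   0.015]
layout_marker 0.67 [245. 175.  31.  33.] [ 0.55  -0.001  0.015]
layout_marker 0.55 [186. 206.  36.  21.] [0.368 0.049 0.015]
top (np.float64(405.128806811231), 277.6340144001339, 209.8860958039426, -0.05540901087852895, array([ 0.36611926, -0.19658921,  1.25808137]))
axle 0.79 [212. 181.  24.  27.] [ 0.559 -0.003  0.015]
steel_spacer_center 0.56 [190. 240.  40.   7.] [0.377 0.065 0.015]
steel_spacer_center 0.54 [158. 189.  16.  14.] [0.534 0.166 0.015]
steel_spacer_center 0.53 [179. 216.  14.  16.] [0.45  0.101 0.015]
steel_spacer_center 0.5 [150. 221.  15.  14.] [0.435 0.189 0.015]
brass_ring 0.65 [339. 228.  18.  19.] [ 0.408 -0.392  0.015]
brass_ring 0.58 [355. 203.  18.  15.] [ 0.483 -0.443  0.015]
collet_a 0.6 [229. 239.  10.  14.] [ 0.378 -0.054  0.015]
collet_a 0.46 [261. 182.   6.   6.] [ 0.553 -0.154  0.015]
tape 0.86 [392. 195.  36.  19.] [ 0.508 -0.561  0.015]
layout_marker 0.47 [191. 239.  40.   3.] [0.379 0.064 0.015]
```

View pics/top0.png

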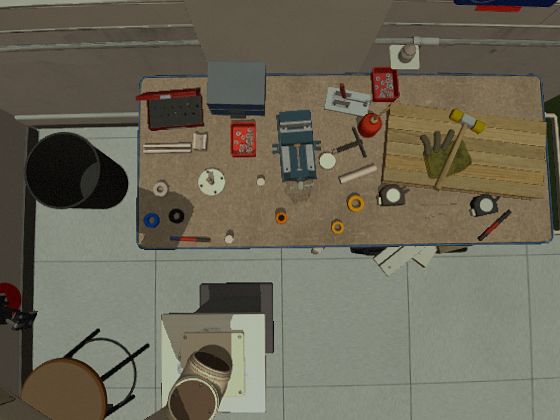

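View pics/scene0.png

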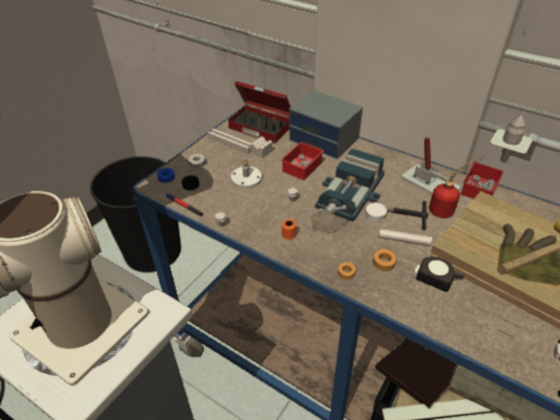

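The top view shows these candidates. Steel spacer: pale ring (160,188), with look-alikes blue (152,219) and black (176,215). Brass: small (338,227) or large (355,203). Cap: orange at (281,217). Axle: (212,181). I'll check the choice in a close crop and triangulate.

Run:
```python
from h import *
from scipy.optimize import least_squares
top=cv2.imread('pics/top0.png')
a=cv2.resize(top[165:245,130:230],None,fx=4,fy=4,interpolation=cv2.INTER_CUBIC)
b=cv2.resize(top[165:245,265:365],None,fx=4,fy=4,interpolation=cv2.INTER_CUBIC)
cv2.imwrite('pics/crop1.png',np.hstack([a,b]))
Ct,Cs=cam('top'),cam('scene')
def tri(pt,ps):
    r=least_squares(lambda P:np.r_[proj(Ct,P)-pt,proj(Cs,P)-ps],[.45,0,.02]); return r.x.round(4),round(r.cost,1)
for n,d in (('top',top),('scene',cv2.imread('pics/scene0.png'))):
    hsv=cv2.cvtColor(d,cv2.COLOR_BGR2HSV)
    m=cv2.inRange(hsv,(3,150,110),(28,255,255)); nn,l,s,c=cv2.connectedComponentsWithStats(m)
    for i in range(1,nn):
        if s[i][4]>25: print(n,s[i],c[i].round(1), hsv[l==i].mean(0).round())
print(tri((355,203),(384.5,260)),tri((338,228),(346.5,270)),tri((281,217),(289,230)),tri((158,189),(196,162)),tri((212,181),(247,173)))
```

```text
top [477   6  44   6 147] [497.2   8.3] [  3. 245. 124.]
top [373  73  14  13  50] [378.7  78.8] [  3. 189. 126.]
top [451 109  12  12  90] [456.9 114.5] [ 25. 254. 128.]
top [362 114  20  19 219] [371.2 124.5] [  5. 223. 135.]
top [473 120  13  14  96] [479.3 126.2] [ 25. 245. 128.]
top [230 122  26  34 207] [245.  137.9] [  4. 196. 143.]
top [233 127  16  24 207] [239.  136.4] [  3. 200. 167.]
top [348 195  16  17 149] [355.5 203.1] [ 19. 229. 166.]
top [275 212  12  12  78] [281.  217.6] [ 15. 246. 162.]
top [332 221  12  13  89] [337.4 227.2] [ 19. 221. 164.]
top [486 223  12  10  31] [491.8 227.8] [  3. 200. 117.]
top [180 238  15   3  42] [187.1 239. ] [  3. 219. 146.]
scene [436 185  24  13 141] [447.  191.5] [  3. 186. 169.]
scene [282 219  14  21 223] [288.4 229.3] [ 10. 195. 159.]
scene [374 250  22  21 312] [384.2 259.3] [ 16. 167. 166.]
scene [339 263  16  16 181] [346.3 270.2] [ 16. 166. 167.]
(array([ 0.4848, -0.4455,  0.0071]), np.float64(0.0)) (array([ 0.4072, -0.3891,  0.0127]), np.float64(0.0)) (array([ 0.4432, -0.2139,  0.0114]), np.float64(0.0)) (array([ 0.5388,  0.1697, -0.0031]), np.float64(0.6)) (array([ 0.5571, -0.0028,  0.0193]), np.float64(0.0))
```

View pics/crop1.png

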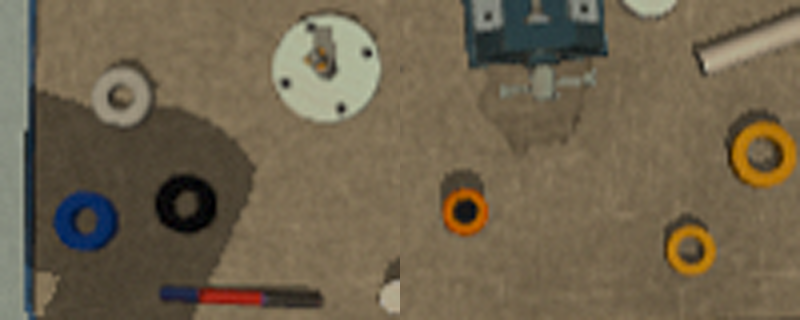

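```bash
cat >> h.py <<'E'
def plan(p,az):
    """tool down, finger line (tool y) along azimuth az (or opposite, nearest)"""
    o=bot.get_obs(); M=R.from_quat(o['tool_rot'])
    best=None
    for a in (az,az+np.pi):
        y=np.array([np.cos(a),np.sin(a),0]); z=np.array([0,0,-1.]); G=R.from_matrix(np.c_[np.cross(y,z),y,z])
        w=(M.inv()*G).as_rotvec()
        if best is None or np.linalg.norm(w)<np.linalg.norm(best): best=w
    d=M.inv().apply(np.array(p)-o['eef_pos'])/0.05
    print('t',round(o['clock'],2),'eef',o['eef_pos'].round(4),'F',o['ft_force'].round(1),'w',round(o['grip_width'],4),'d',d.round(3),'w',np.degrees(best/5).round(2))
E
python3 - <<'E'
from h import *
C=cam('top')
print(bot.tip_extent, bot.get_calibration('wrist'))
for n,u,v,z in (('spacer',160.7,189,.018),('axle',211.5,181.7,.012),('brass',337.5,227.2,.016),('cap',281,217.6,.038)):
    P=at(C,u,v,z); print(n,P.round(4),np.arctan2(P[1],P[0]).round(3))
P=at(C,160.7,189,.018); plan([P[0],P[1],.17],.29)
E
```

```text
0.011 {'vfov': 60.36281343866854, 'cx': 275.26971435078565, 'cy': 206.9524154628874, 'k1': -0.07763154150889406, 'mount': array([[ 1.34141546e-03,  9.47679740e-01,  3.19219848e-01,
         8.19656941e-02],
       [ 9.99998460e-01, -9.10104327e-04, -1.50030134e-03,
         1.74660779e-04],
       [-1.13128182e-03,  3.19221369e-01, -9.47679502e-01,
        -1.72082659e-01],
       [ 0.00000000e+00,  0.00000000e+00,  0.00000000e+00,
         1.00000000e+00]])}
spacer [0.534  0.1571 0.018 ] 0.286
axle [5.556e-01 4.000e-04 1.200e-02] 0.001
brass [ 0.4095 -0.387   0.016 ] -0.757
cap [ 0.4398 -0.2136  0.038 ] -0.452
t 0.85 eef [0.2124 0.4526 0.2024] F [-0.2  0.3 -0.9] w 0.0853 d [-8.334 -2.618  0.648] w [ 0.   -0.    9.65]
```

>>> drive_tool:
  rows:
    - {"dx":-2,"dy":-0.65,"dz":0.1,"wz":2.4,"hand":64}
    - {"dx":-4,"dy":-1.3,"dz":0.2,"wz":4.8,"hand":64}
    - {"dx":-6,"dy":-1.95,"dz":0.4,"wz":7.2,"hand":64}
    - {"dx":-8.33,"dy":-2.62,"dz":0.65,"wz":9.65,"hand":64}
    - {"dx":-8.33,"dy":-2.62,"dz":0.65,"wz":9.65,"hand":64}
    - {"dx":-8.33,"dy":-2.62,"dz":0.65,"wz":9.65,"hand":64}
    - {"dx":-8.33,"dy":-2.62,"dz":0.65,"wz":9.65,"hand":64}
    - {"dx":-8.33,"dy":-2.62,"dz":0.65,"wz":9.65,"hand":64}
    - {"dx":-8.33,"dy":-2.62,"dz":0.65,"wz":9.65,"hand":64}
    - {"dx":-8.33,"dy":-2.62,"dz":0.65,"wz":9.65,"hand":64}
    - {"dx":-8.33,"dy":-2.62,"dz":0.65,"wz":9.65,"hand":64}
    - {"dx":-8.33,"dy":-2.62,"dz":0.65,"wz":9.65,"hand":64}
    - {"dx":-8.33,"dy":-2.62,"dz":0.65,"wz":9.65,"hand":64}
    - {"dx":-8.33,"dy":-2.62,"dz":0.65,"wz":9.65,"hand":64}

```text
invalid input at $.rows[0]: expected keys dx, dy, dz, wx, wy, wz, hand
```

Run:
```python
from h import *
im,C=snap('wrist','w1.png')
plan([.534,.1571,.17],.29)
for t,z in (('steel_spacer_center',.018),('axle',.012)):
    for d in bot.outline_of('wrist',t)[:3]:
        m=d['region'].astype(np.uint8); c=max(cv2.findContours(m,0,2)[0],key=len)
        e=d['extent']; (u,v),ax,_=cv2.fitEllipse(c); print(t,d['score'],np.round(e),round(u),round(v),at(C,u,v,z).round(4),at(C,e[0],e[1],z).round(4))
```

```text
t 0.9 eef [0.2124 0.4526 0.2024] F [0.4 0.3 0.3] w 0.0855 d [-8.334 -2.618  0.648] w [ 0.   -0.    9.65]
steel_spacer_center 0.61 [177. 396.  17.  26.] 180 395 [0.429  0.2144 0.018 ] [0.429  0.2094 0.018 ]
```

View pics/w1.png

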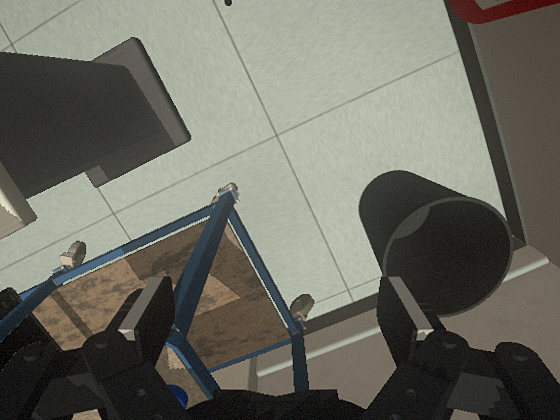

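The move was refused because every key is required. This picture is still from the start pose and shows the floor and the open fingers at columns ~145 and ~405.

>>> drive_tool:
  rows:
    - {"dx":-2,"dy":-0.65,"dz":0.1,"wx":0,"wy":0,"wz":2.4,"hand":64}
    - {"dx":-4,"dy":-1.3,"dz":0.2,"wx":0,"wy":0,"wz":4.8,"hand":64}
    - {"dx":-6,"dy":-1.95,"dz":0.4,"wx":0,"wy":0,"wz":7.2,"hand":64}
    - {"dx":-8.33,"dy":-2.62,"dz":0.65,"wx":0,"wy":0,"wz":9.65,"hand":64}
    - {"dx":-8.33,"dy":-2.62,"dz":0.65,"wx":0,"wy":0,"wz":9.65,"hand":64}
    - {"dx":-8.33,"dy":-2.62,"dz":0.65,"wx":0,"wy":0,"wz":9.65,"hand":64}
    - {"dx":-8.33,"dy":-2.62,"dz":0.65,"wx":0,"wy":0,"wz":9.65,"hand":64}
    - {"dx":-8.33,"dy":-2.62,"dz":0.65,"wx":0,"wy":0,"wz":9.65,"hand":64}
    - {"dx":-8.33,"dy":-2.62,"dz":0.65,"wx":0,"wy":0,"wz":9.65,"hand":64}
    - {"dx":-8.33,"dy":-2.62,"dz":0.65,"wx":0,"wy":0,"wz":9.65,"hand":64}
    - {"dx":-8.33,"dy":-2.62,"dz":0.65,"wx":0,"wy":0,"wz":9.65,"hand":64}
    - {"dx":-8.33,"dy":-2.62,"dz":0.65,"wx":0,"wy":0,"wz":9.65,"hand":64}
    - {"dx":-8.33,"dy":-2.62,"dz":0.65,"wx":0,"wy":0,"wz":9.65,"hand":64}
    - {"dx":-8.33,"dy":-2.62,"dz":0.65,"wx":0,"wy":0,"wz":9.65,"hand":64}

```text
clock: 2.4
eef_pos: [0.5331, 0.1582, 0.1703]
tool_rot: [0.597, 0.802, 0.0, 0.0]
ft_force: [-0.1, 0.1, -0.5]
grip_width: 0.0638
grasp_force: 0.0
```

```bash
cat >> h.py <<'E'
def find(items,fn=None,n=2):
    im,C=snap('wrist',fn)
    for t,z in items:
        for d in bot.outline_of('wrist',t)[:n]:
            m=d['region'].astype(np.uint8); c=max(cv2.findContours(m,0,2)[0],key=len)
            e=d['extent']; s=''
            if len(c)>5: (u,v),ax,_=cv2.fitEllipse(c); s=(round(u),round(v),at(C,u,v,z).round(4))
            print(t,round(d['score'],2),np.round(e),s,at(C,e[0],e[1],z).round(4),im[d['region']].mean(0).round())
E
python3 - <<'E'
from h import *
plan([.534,.1571,.17],.29)
find([('steel_spacer_center',.018),('axle',.012)],'w2.png')
E
```

```text
t 2.4 eef [0.5331 0.1582 0.1703] F [-0.1  0.1 -0.5] w 0.0638 d [-0.026  0.01   0.006] w [ 0.   -0.    0.02]
steel_spacer_center 0.83 [278. 178.  47.  53.] (279, 176, array([0.5357, 0.1624, 0.018 ])) [0.536  0.1609 0.018 ] [121. 115. 101.]
steel_spacer_center 0.71 [181. 198.  50.  49.] (181, 200, array([0.454 , 0.1139, 0.018 ])) [0.4537 0.1151 0.018 ] [49. 44. 37.]
axle 0.95 [254. 320.  80.  76.] (254, 316, array([0.5566, 0.0049, 0.012 ])) [ 5.571e-01 -4.000e-04  1.200e-02] [164. 160. 139.]
```

View pics/w2.png

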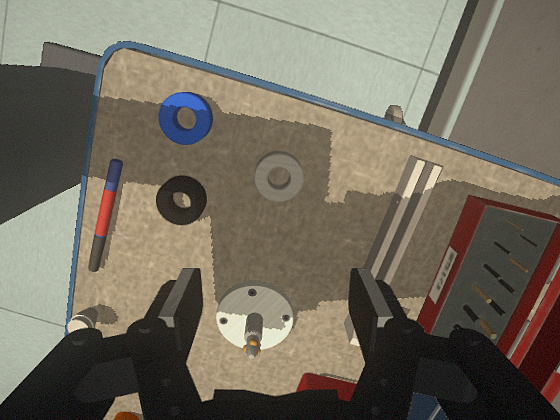

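The wrist view shows the steel spacer at (279,177), blue at (186,118), black at (181,200) and the axle flange at (255,318). I'll use a fixed yaw of 0 everywhere so that calibration bias cancels, and measure the axle first.

Run:
```python
from h import *
plan([.556,.001,.17],0)
```

```text
t 2.55 eef [0.5335 0.1578 0.1702] F [0.6 0.4 0.7] w 0.0641 d [-3.133 -0.469  0.005] w [ 0.01 -0.    3.34]
```

>>> drive_tool:
  rows:
    - {"dx":-3.13,"dy":-0.47,"dz":0,"wx":0,"wy":0,"wz":3.34,"hand":64}
    - {"dx":-3.13,"dy":-0.47,"dz":0,"wx":0,"wy":0,"wz":3.34,"hand":64}
    - {"dx":-3.13,"dy":-0.47,"dz":0,"wx":0,"wy":0,"wz":3.34,"hand":64}
    - {"dx":-3.13,"dy":-0.47,"dz":0,"wx":0,"wy":0,"wz":3.34,"hand":64}
    - {"dx":-3.13,"dy":-0.47,"dz":0,"wx":0,"wy":0,"wz":3.34,"hand":64}
    - {"dx":-3.13,"dy":-0.47,"dz":0,"wx":0,"wy":0,"wz":3.34,"hand":64}
    - {"dx":-3.13,"dy":-0.47,"dz":0,"wx":0,"wy":0,"wz":3.34,"hand":64}
    - {"dx":-3.13,"dy":-0.47,"dz":0,"wx":0,"wy":0,"wz":3.34,"hand":64}

```text
clock: 3.35
eef_pos: [0.5559, 0.002, 0.1699]
tool_rot: [0.707, 0.707, 0.0, -0.0]
ft_force: [0.4, 0.5, 0.2]
grip_width: 0.064
grasp_force: 0.0
```

Run:
```python
from h import *
plan([.535,.160,.17],0)
find([('axle',.012)],'w3.png')
```

```text
t 3.35 eef [0.5559 0.002  0.1699] F [0.4 0.5 0.2] w 0.064 d [ 3.16  -0.415 -0.   ] w [-0.   -0.    0.01]
axle 0.82 [276. 176.  90.  87.] (276, 177, array([0.5576, 0.0036, 0.012 ])) [0.557 0.004 0.012] [138. 132. 114.]
```

View pics/w3.png

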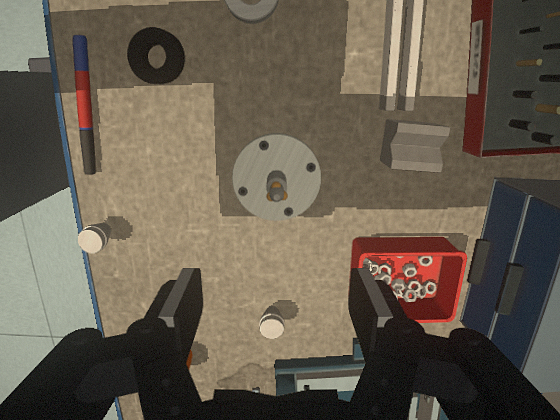

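Flange centre is at (276,177), with the axle standing in it, a collet at (272,322) and parts bins to the right. Next, the spacer from the same relative pose.

>>> drive_tool:
  rows:
    - {"dx":3.16,"dy":-0.41,"dz":0,"wx":0,"wy":0,"wz":0,"hand":64}
    - {"dx":3.16,"dy":-0.41,"dz":0,"wx":0,"wy":0,"wz":0,"hand":64}
    - {"dx":3.16,"dy":-0.41,"dz":0,"wx":0,"wy":0,"wz":0,"hand":64}
    - {"dx":3.16,"dy":-0.41,"dz":0,"wx":0,"wy":0,"wz":0,"hand":64}
    - {"dx":3.16,"dy":-0.41,"dz":0,"wx":0,"wy":0,"wz":0,"hand":64}
    - {"dx":3.16,"dy":-0.41,"dz":0,"wx":0,"wy":0,"wz":0,"hand":64}
    - {"dx":3.16,"dy":-0.41,"dz":0,"wx":0,"wy":0,"wz":0,"hand":64}

```text
clock: 4.15
eef_pos: [0.536, 0.1571, 0.1699]
tool_rot: [0.708, 0.706, -0.0, 0.0]
ft_force: [0.5, -1.5, 0.2]
grip_width: 0.0642
grasp_force: 0.0
```

Run:
```python
from h import *
find([('steel_spacer_center',.018)],'w4.png')
plan([.5345,.159,.016],0)
```

```text
steel_spacer_center 0.8 [191. 222.  48.  52.] (191, 223, array([0.455 , 0.1143, 0.018 ])) [0.4553 0.1154 0.018 ] [48. 43. 36.]
steel_spacer_center 0.73 [169. 145.  50.  52.] (171, 145, array([0.442 , 0.1894, 0.018 ])) [0.4409 0.1898 0.018 ] [ 51.  75. 129.]
t 4.25 eef [0.5361 0.157  0.17  ] F [-0.3 -0.3 -0.2] w 0.064 d [ 0.041 -0.031  3.079] w [-0.    0.   -0.04]
```

Run:
```python
from h import *
find([('steel_spacer_center',.018)],'w5.png',4)
im=cv2.imread('pics/w5.png')
g=cv2.cvtColor(im,6)[120:240,220:340]
print(cv2.HoughCircles(cv2.GaussianBlur(g,(3,3),0),cv2.HOUGH_GRADIENT,1,20,param1=80,param2=12,minRadius=8,maxRadius=32))
C=cam('wrist'); 
for P in ([.5358,.1615,.018],): print(proj(C,P))
```

```text
steel_spacer_center 0.68 [274. 175.  50.  52.] (275, 174, array([0.5362, 0.1624, 0.018 ])) [0.5359 0.1618 0.018 ] [120. 113.  99.]
steel_spacer_center 0.59 [171. 145.  56.  53.] (171, 145, array([0.4424, 0.1895, 0.018 ])) [0.4426 0.1897 0.018 ] [ 50.  74. 129.]
steel_spacer_center 0.49 [294. 316.  80.  77.] (295, 315, array([0.5566, 0.0096, 0.018 ])) [0.5562 0.0086 0.018 ] [162. 157. 136.]
[[[54.5 55.5 11.4]]]
[274.39764858 175.15919832]
```

>>> drive_tool:
  rows:
    - {"dx":0.06,"dy":-0.02,"dz":0.8,"wx":0,"wy":0,"wz":0,"hand":64}
    - {"dx":0.06,"dy":-0.02,"dz":1.6,"wx":0,"wy":0,"wz":0,"hand":64}
    - {"dx":0.06,"dy":-0.02,"dz":2.3,"wx":0,"wy":0,"wz":0,"hand":64}
    - {"dx":0.06,"dy":-0.02,"dz":2.7,"wx":0,"wy":0,"wz":0,"hand":64}
    - {"dx":0.06,"dy":-0.02,"dz":2.95,"wx":0,"wy":0,"wz":0,"hand":64}
    - {"dx":0.06,"dy":-0.02,"dz":3.08,"wx":0,"wy":0,"wz":0,"hand":64}
    - {"dx":0.06,"dy":-0.02,"dz":3.08,"wx":0,"wy":0,"wz":0,"hand":64}
    - {"dx":0.06,"dy":-0.02,"dz":3.08,"wx":0,"wy":0,"wz":0,"hand":64}
    - {"dx":0.06,"dy":-0.02,"dz":3.08,"wx":0,"wy":0,"wz":0,"hand":40}
    - {"dx":0.06,"dy":-0.02,"dz":3.08,"wx":0,"wy":0,"wz":0,"hand":40}
    - {"dx":0.06,"dy":-0.02,"dz":3.08,"wx":0,"wy":0,"wz":0,"hand":40}
    - {"dx":0.06,"dy":-0.02,"dz":3.08,"wx":0,"wy":0,"wz":0,"hand":40}
    - {"dx":0.06,"dy":-0.02,"dz":3.08,"wx":0,"wy":0,"wz":0,"hand":40}
    - {"dx":0.06,"dy":-0.02,"dz":3.08,"wx":0,"wy":0,"wz":0,"hand":40}

```text
clock: 5.75
eef_pos: [0.5348, 0.1614, 0.0159]
tool_rot: [0.708, 0.707, 0.0, 0.0]
ft_force: [-0.8, 1.1, -0.0]
grip_width: 0.0401
grasp_force: 0.0
```

Run:
```python
from h import *
find([('steel_spacer_center',.018)],'w6.png',4)
snap('scene','s6.png')
a=cv2.imread('pics/w6.png'); b=cv2.resize(cv2.imread('pics/s6.png')[110:210,140:270],(520,400))
cv2.imwrite('pics/c6.png',np.hstack([cv2.resize(a,(280,210)),cv2.resize(b,(273,210))]))
plan([.535,.16,.1],0)
```

```text
steel_spacer_center 0.83 [137. 307.  87.  54.] (135, 309, array([0.4566, 0.1266, 0.018 ])) [0.4578 0.1278 0.018 ] [39. 35. 31.]
steel_spacer_center 0.74 [ 94. 199.  99.  90.] (94, 199, array([0.444 , 0.1907, 0.018 ])) [0.4442 0.1909 0.018 ] [ 43.  70. 127.]
steel_spacer_center 0.58 [277. 247.  85.  93.] (277, 248, array([0.5361, 0.1642, 0.018 ])) [0.536  0.1648 0.018 ] [132. 125. 110.]
t 5.9 eef [0.5347 0.1614 0.0159] F [0.6 0.5 0. ] w 0.0403 d [-0.029  0.005 -1.683] w [-0.    0.   -0.02]
```

View pics/c6.png

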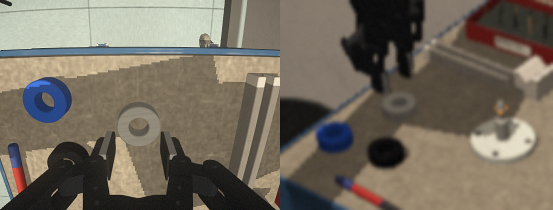

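The ring sits in view at (277,247), between and below the fingers, and nothing is gripped. Parallax across two heights also puts the parts about 8–11 mm lower than assumed. I'll open and descend with force feedback.

>>> drive_tool:
  rows:
    - {"dx":0,"dy":0,"dz":0,"wx":0,"wy":0,"wz":0,"hand":62}
    - {"dx":0,"dy":0,"dz":0,"wx":0,"wy":0,"wz":0,"hand":62}
    - {"dx":0,"dy":0,"dz":0,"wx":0,"wy":0,"wz":0,"hand":62}
    - {"dx":0,"dy":0,"dz":0,"wx":0,"wy":0,"wz":0,"hand":62}
    - {"dx":0.03,"dy":0,"dz":0.04,"wx":0,"wy":0,"wz":0,"hand":62}
    - {"dx":0.03,"dy":0,"dz":0.08,"wx":0,"wy":0,"wz":0,"hand":62}
    - {"dx":0.03,"dy":0,"dz":0.12,"wx":0,"wy":0,"wz":0,"hand":62}
    - {"dx":0.03,"dy":0,"dz":0.12,"wx":0,"wy":0,"wz":0,"hand":62}

```text
clock: 6.7
eef_pos: [0.5344, 0.1628, 0.0094]
tool_rot: [0.708, 0.707, -0.0, -0.0]
ft_force: [0.7, -0.9, -0.6]
grip_width: 0.0621
grasp_force: 0.0
```

>>> drive_tool:
  rows:
    - {"dx":-0.06,"dy":0,"dz":0.04,"wx":0,"wy":0,"wz":0,"hand":62}
    - {"dx":-0.06,"dy":0,"dz":0.08,"wx":0,"wy":0,"wz":0,"hand":62}
    - {"dx":-0.06,"dy":0,"dz":0.12,"wx":0,"wy":0,"wz":0,"hand":62}
    - {"dx":-0.06,"dy":0,"dz":0.12,"wx":0,"wy":0,"wz":0,"hand":62}

```text
clock: 7.1
eef_pos: [0.5345, 0.1598, 0.0035]
tool_rot: [0.708, 0.707, -0.0, -0.0]
ft_force: [-0.4, -0.1, -0.0]
grip_width: 0.0618
grasp_force: 0.0
```

>>> drive_tool:
  rows:
    - {"dx":0,"dy":0,"dz":0,"wx":0,"wy":0,"wz":0,"hand":54}
    - {"dx":0,"dy":0,"dz":0,"wx":0,"wy":0,"wz":0,"hand":48}
    - {"dx":0,"dy":0,"dz":0,"wx":0,"wy":0,"wz":0,"hand":40}
    - {"dx":0,"dy":0,"dz":0,"wx":0,"wy":0,"wz":0,"hand":40}
    - {"dx":0,"dy":0,"dz":0,"wx":0,"wy":0,"wz":0,"hand":40}

```text
clock: 7.6
eef_pos: [0.5348, 0.16, 0.004]
tool_rot: [0.708, 0.707, 0.0, 0.0]
ft_force: [-0.2, -0.2, -0.7]
grip_width: 0.0404
grasp_force: 0.0
```

Run:
```python
from h import *
find([('steel_spacer_center',.018),('steel_spacer_center',.0)],'w7.png',4)
C=cam('wrist'); print(C[4])
for dz in (0,-.01,-.02): print(proj(C,[.535,.16,.004+dz]))
cv2.imwrite('pics/c7.png',cv2.imread('pics/w7.png')[150:420,60:500])
```

```text
steel_spacer_center 0.94 [ 83. 204. 103.  99.] (82, 203, array([0.4444, 0.191 , 0.018 ])) [0.4446 0.1907 0.018 ] [ 42.  68. 125.]
steel_spacer_center 0.91 [276. 255.  92.  98.] (277, 256, array([0.536 , 0.1643, 0.018 ])) [0.5357 0.1645 0.018 ] [131. 124. 109.]
steel_spacer_center 0.74 [128. 317.  85.  56.] (127, 317, array([0.457 , 0.1281, 0.018 ])) [0.4579 0.1278 0.018 ] [35. 32. 28.]
steel_spacer_center 0.94 [ 83. 204. 103.  99.] (82, 203, array([0.4341, 0.1852, 0.    ])) [0.4343 0.1848 0.    ] [ 42.  68. 125.]
steel_spacer_center 0.91 [276. 255.  92.  98.] (277, 256, array([0.5361, 0.1555, 0.    ])) [0.5357 0.1556 0.    ] [131. 124. 109.]
steel_spacer_center 0.74 [128. 317.  85.  56.] (127, 317, array([0.4481, 0.1151, 0.    ])) [0.4491 0.1148 0.    ] [35. 32. 28.]
[0.53519457 0.24220136 0.1760046 ]
[274.81026282 251.12967663]
[274.82519043 243.25839206]
[274.83879622 236.09690355]
```

View pics/c7.png

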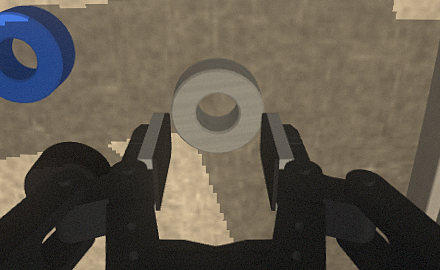

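The crop shows the ring's top face centred near (278,260). The finger pads end at row ~263, and their pixel gap means they are still about 30 mm above the ring. So the real tips are well higher than the stated TCP suggests, and I'll keep descending with force checks.

>>> drive_tool:
  rows:
    - {"dx":0,"dy":0,"dz":0,"wx":0,"wy":0,"wz":0,"hand":62}
    - {"dx":0,"dy":0,"dz":0,"wx":0,"wy":0,"wz":0,"hand":62}
    - {"dx":0,"dy":0,"dz":0,"wx":0,"wy":0,"wz":0,"hand":62}
    - {"dx":0,"dy":0,"dz":0.08,"wx":0,"wy":0,"wz":0,"hand":62}
    - {"dx":0,"dy":0,"dz":0.16,"wx":0,"wy":0,"wz":0,"hand":62}
    - {"dx":0,"dy":0,"dz":0.24,"wx":0,"wy":0,"wz":0,"hand":62}
    - {"dx":0,"dy":0,"dz":0.24,"wx":0,"wy":0,"wz":0,"hand":62}

```text
clock: 8.45
eef_pos: [0.534, 0.1597, -0.0091]
tool_rot: [0.708, 0.707, -0.001, -0.0]
ft_force: [-0.5, 0.3, -0.0]
grip_width: 0.0622
grasp_force: 0.0
```

>>> drive_tool:
  rows:
    - {"dx":0,"dy":0,"dz":0.06,"wx":0,"wy":0,"wz":0,"hand":62}
    - {"dx":0,"dy":0,"dz":0.12,"wx":0,"wy":0,"wz":0,"hand":62}
    - {"dx":0,"dy":0,"dz":0.18,"wx":0,"wy":0,"wz":0,"hand":62}
    - {"dx":0,"dy":0,"dz":0.18,"wx":0,"wy":0,"wz":0,"hand":62}

```text
clock: 8.85
eef_pos: [0.5343, 0.1598, -0.0177]
tool_rot: [0.708, 0.707, -0.0, -0.0]
ft_force: [0.4, 0.8, -0.1]
grip_width: 0.0618
grasp_force: 0.0
```

Run:
```python
from h import *
im,C=snap('wrist','w8.png'); o=bot.get_obs(); print(o['eef_pos'],o['ft_force'])
for d in bot.outline_of('wrist','steel_spacer_center'): 
    e=d['extent']
    if abs(e[0]-276)<25: print(d['score'],e,at(C,e[0],e[1],0.018),at(C,e[0],e[1],-.012))
```

```text
[ 0.53449385  0.15984979 -0.017398  ] [0.29656167 0.54237654 0.49675517]
```

>>> drive_tool:
  rows:
    - {"dx":0,"dy":0,"dz":0.05,"wx":0,"wy":0,"wz":0,"hand":62}
    - {"dx":0,"dy":0,"dz":0.1,"wx":0,"wy":0,"wz":0,"hand":62}
    - {"dx":0,"dy":0,"dz":0.15,"wx":0,"wy":0,"wz":0,"hand":62}
    - {"dx":0,"dy":0,"dz":0.15,"wx":0,"wy":0,"wz":0,"hand":62}

```text
clock: 9.35
eef_pos: [0.5344, 0.1598, -0.0251]
tool_rot: [0.708, 0.707, -0.0, -0.0]
ft_force: [-1.6, -0.8, -1.5]
grip_width: 0.0622
grasp_force: 0.0
```

Run:
```python
from h import *
im,C=snap('wrist','w8.png'); print(bot.get_obs()['eef_pos'])
print([ (round(d['score'],2),np.round(d['extent'])) for d in bot.outline_of('wrist','steel_spacer_center')])
im,C=snap('scene','s8.png'); cv2.imwrite('pics/c8.png',np.hstack([cv2.resize(cv2.imread('pics/w8.png')[150:420,60:500],(440,270)),cv2.resize(cv2.imread('pics/s8.png')[110:200,150:260],(330,270),interpolation=2)]))
```

```text
[ 0.53447074  0.15984162 -0.02490883]
[(0.96, array([ 56., 226., 112., 114.])), (0.85, array([117., 368.,  50.,  98.])), (0.78, array([277., 284., 106., 114.]))]
```

View pics/c8.png

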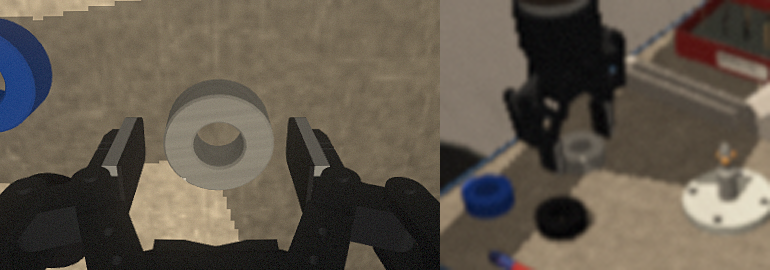

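The pad tips are now level with the ring's top face (disc centre (279,290), pads at row ~267). I'll go 10 mm deeper and close.

>>> drive_tool:
  rows:
    - {"dx":0,"dy":0,"dz":0.05,"wx":0,"wy":0,"wz":0,"hand":62}
    - {"dx":0,"dy":0,"dz":0.1,"wx":0,"wy":0,"wz":0,"hand":62}
    - {"dx":0,"dy":0,"dz":0.15,"wx":0,"wy":0,"wz":0,"hand":62}
    - {"dx":0,"dy":0,"dz":0.2,"wx":0,"wy":0,"wz":0,"hand":62}
    - {"dx":0,"dy":0,"dz":0.2,"wx":0,"wy":0,"wz":0,"hand":40}
    - {"dx":0,"dy":0,"dz":0.2,"wx":0,"wy":0,"wz":0,"hand":40}
    - {"dx":0,"dy":0,"dz":0.2,"wx":0,"wy":0,"wz":0,"hand":40}
    - {"dx":0,"dy":0,"dz":0.2,"wx":0,"wy":0,"wz":0,"hand":40}
    - {"dx":0,"dy":0,"dz":0.2,"wx":0,"wy":0,"wz":0,"hand":40}

```text
clock: 10.4
eef_pos: [0.5363, 0.1609, -0.0307]
tool_rot: [0.708, 0.707, 0.002, 0.001]
ft_force: [-4.8, 0.1, 22.3]
grip_width: 0.0428
grasp_force: 67.1
```

>>> drive_tool:
  rows:
    - {"dx":0,"dy":0,"dz":-0.1,"wx":0,"wy":0,"wz":0,"hand":40}
    - {"dx":0,"dy":0,"dz":-0.3,"wx":0,"wy":0,"wz":0,"hand":40}
    - {"dx":0,"dy":0,"dz":-0.6,"wx":0,"wy":0,"wz":0,"hand":40}
    - {"dx":0,"dy":0,"dz":-1.0,"wx":0,"wy":0,"wz":0,"hand":40}
    - {"dx":0,"dy":0,"dz":-1.0,"wx":0,"wy":0,"wz":0,"hand":40}

```text
clock: 10.9
eef_pos: [0.5369, 0.1605, 0.0177]
tool_rot: [0.708, 0.707, 0.002, 0.001]
ft_force: [1.3, 0.6, -0.5]
grip_width: 0.0429
grasp_force: 61.1
```

Run:
```python
from h import *
im,C=snap('wrist','w9.png'); o=bot.get_obs(); print(o['eef_pos'],o['ft_force'],o['grip_width'],o['grasp_force'])
print([ (round(d['score'],2),np.round(d['extent'])) for d in bot.outline_of('wrist','steel_spacer_center')])
im2,_=snap('scene','s9.png'); cv2.imwrite('pics/c9.png',np.hstack([cv2.imread('pics/w9.png')[150:420,60:500],cv2.resize(cv2.imread('pics/s9.png')[100:200,145:265],(324,270),interpolation=2)]))
```

```text
[0.53598728 0.16024684 0.01634008] [-0.45913037  0.19076705 -0.43232821] 0.04326599522929567 61.05738995131105
[(0.71, array([133., 306.,  86.,  53.])), (0.68, array([ 89., 198.,  99.,  91.])), (0.6, array([275., 292., 109., 116.]))]
```

View pics/c9.png

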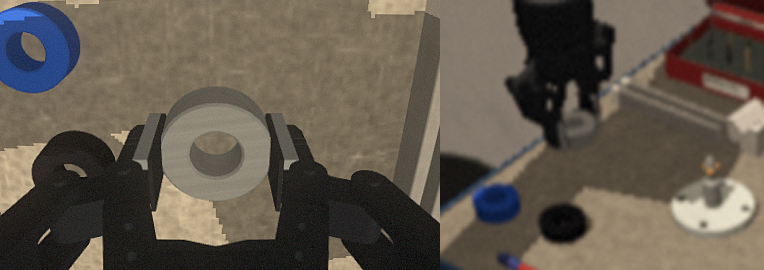

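The ring is held: disc centred near (275,298) between the pads, and lifted clear in the scene view. The tips touched the table at TCP z ≈ -0.031, so heights are referenced to that. I've used up the picture views, so it's numbers from here.

Run:
```python
from h import *
plan([.5573,.0028,.062],0)
```

```text
t 11.05 eef [0.5342 0.1597 0.0146] F [-0.   0.  -1.6] w 0.0431 d [-3.139  0.466 -0.948] w [-0.01  0.   -0.02]
```

>>> drive_tool:
  rows:
    - {"dx":0,"dy":0,"dz":-0.95,"wx":0,"wy":0,"wz":0,"hand":40}
    - {"dx":-0.7,"dy":0.1,"dz":-0.95,"wx":0,"wy":0,"wz":0,"hand":40}
    - {"dx":-1.4,"dy":0.2,"dz":-0.95,"wx":0,"wy":0,"wz":0,"hand":40}
    - {"dx":-2.1,"dy":0.3,"dz":-0.95,"wx":0,"wy":0,"wz":0,"hand":40}
    - {"dx":-2.8,"dy":0.4,"dz":-0.95,"wx":0,"wy":0,"wz":0,"hand":40}
    - {"dx":-3.14,"dy":0.46,"dz":-0.95,"wx":0,"wy":0,"wz":0,"hand":40}
    - {"dx":-3.14,"dy":0.46,"dz":-0.95,"wx":0,"wy":0,"wz":0,"hand":40}
    - {"dx":-3.14,"dy":0.46,"dz":-0.95,"wx":0,"wy":0,"wz":0,"hand":40}
    - {"dx":-3.14,"dy":0.46,"dz":-0.95,"wx":0,"wy":0,"wz":0,"hand":40}
    - {"dx":-3.14,"dy":0.46,"dz":-0.95,"wx":0,"wy":0,"wz":0,"hand":40}

```text
clock: 12.05
eef_pos: [0.5571, 0.004, 0.0625]
tool_rot: [0.707, 0.707, -0.0, -0.0]
ft_force: [0.7, -0.3, -2.0]
grip_width: 0.0429
grasp_force: 61.7
```

Run:
```python
from h import *
plan([.557,.0028,.0],0)
im,C=snap('wrist','w10.png')
# bore seen from above: look for the flange/axle and ring
g=cv2.cvtColor(im,7)
for t in ('axle','steel_spacer_center'):
    print(t,[ (round(d['score'],2),np.round(d['extent'])) for d in bot.outline_of('wrist',t)])
# bore of ring: dark/bright stats on a grid around expected top-disc centre
for r in range(262,340,6): print(r,g[r,200:352:6])
```

```text
t 12.05 eef [0.5571 0.004  0.0625] F [ 0.7 -0.3 -2. ] w 0.0429 d [-0.024 -0.002  1.25 ] w [-0.01 -0.    0.  ]
axle [(0.85, array([276., 207., 127., 103.]))]
steel_spacer_center [(0.65, array([99., 44., 88., 87.])), (0.37, array([271., 388.,  20.,  16.])), (0.2, array([ 13., 119.,  26., 189.]))]
262 [156 165 163 158 160  74  77  99 112 125 122 121 121 126 123 121 119 117
 111  82  83 108 108 105 101  94]
268 [171 164  87  84  44  73  96 123 122 124 123 126 125 124 123 120 119 124
 120 107  82  32  74  81  99 111]
274 [137  88  89  40  63  97 122 120 120 120 118 118 122 119 118 122 121 121
 126 122 118  72  39  84  81 146]
280 [ 46  87  88  43  87 122 123 123 119 120 128 124 128 121 123 122 128 126
 125 124 121 114  44  83  88  34]
286 [ 49  81  89  46 118 123 130 123 127 123 158 159 147 155 161 144 125 121
 122 120 117 124  28  86  83  61]
292 [ 85  85  45  43 126 126 122 120 122 114 155 158 150 153 159 149 145 126
 126 127 128 120  39  38  81  77]
298 [ 85  78  39  46 116 119 119 126 115  84 175 166 160 151 144 169  65  93
 122 121 117 121  38  36  85  80]
304 [ 81  78  39  35 126 125 124 124 115  79  81  78 100 115  71  76  69  92
 122 122 121 121  30  41  83  78]
310 [119 110  41  36 119 124 125 123 116  81  78  84  81  80  77  72  75  96
 125 123 129 121  36  33 101 122]
316 [ 29 133  40  33 124 122 118 116 124  84  78  79  78  77  73  73  68 123
 121 121 119 123  30  28 137  28]
322 [ 37  30  42  36  90 123 120 124 121 119 100  85  81  74  81  87 107 124
 127 126 123 118  30  35  24  33]
328 [ 42  40  44  39 165 117 120 119 122 125 124 116 109 109 110 121 123 117
 116 117 110 164  28  38  24  40]
334 [ 27  34  42  31 169 152 121 116 118 120 120 118 119 115 113 119 118 116
 117 117 168 157  36  43  32  34]
```

>>> drive_tool:
  rows:
    - {"dx":0,"dy":0,"dz":0.25,"wx":0,"wy":0,"wz":0,"hand":40}
    - {"dx":0,"dy":0,"dz":0.45,"wx":0,"wy":0,"wz":0,"hand":40}
    - {"dx":0,"dy":0,"dz":0.6,"wx":0,"wy":0,"wz":0,"hand":40}
    - {"dx":0,"dy":0,"dz":0.75,"wx":0,"wy":0,"wz":0,"hand":40}
    - {"dx":0,"dy":0,"dz":0.9,"wx":0,"wy":0,"wz":0,"hand":40}
    - {"dx":0,"dy":0,"dz":0.9,"wx":0,"wy":0,"wz":0,"hand":40}

```text
clock: 12.8
eef_pos: [0.5564, 0.0029, 0.0164]
tool_rot: [0.708, 0.706, -0.001, -0.001]
ft_force: [-0.8, 0.0, -1.6]
grip_width: 0.0428
grasp_force: 61.7
```

>>> drive_tool:
  rows:
    - {"dx":0,"dy":0,"dz":0.06,"wx":0,"wy":0,"wz":0,"hand":40}
    - {"dx":0,"dy":0,"dz":0.12,"wx":0,"wy":0,"wz":0,"hand":40}
    - {"dx":0,"dy":0,"dz":0.18,"wx":0,"wy":0,"wz":0,"hand":40}
    - {"dx":0,"dy":0,"dz":0.24,"wx":0,"wy":0,"wz":0,"hand":40}
    - {"dx":0,"dy":0,"dz":0.24,"wx":0,"wy":0,"wz":0,"hand":40}

```text
clock: 13.3
eef_pos: [0.5575, 0.003, 0.0056]
tool_rot: [0.708, 0.707, 0.0, -0.0]
ft_force: [-0.2, -1.0, -1.4]
grip_width: 0.0433
grasp_force: 61.8
```

>>> drive_tool:
  rows:
    - {"dx":0,"dy":0,"dz":0.06,"wx":0,"wy":0,"wz":0,"hand":40}
    - {"dx":0,"dy":0,"dz":0.12,"wx":0,"wy":0,"wz":0,"hand":40}
    - {"dx":0,"dy":0,"dz":0.18,"wx":0,"wy":0,"wz":0,"hand":40}
    - {"dx":0,"dy":0,"dz":0.24,"wx":0,"wy":0,"wz":0,"hand":40}
    - {"dx":0,"dy":0,"dz":0.3,"wx":0,"wy":0,"wz":0,"hand":40}
    - {"dx":0,"dy":0,"dz":0.3,"wx":0,"wy":0,"wz":0,"hand":40}

```text
clock: 13.9
eef_pos: [0.5572, 0.003, -0.0097]
tool_rot: [0.708, 0.707, -0.0, -0.0]
ft_force: [0.5, 0.3, -1.9]
grip_width: 0.0429
grasp_force: 61.8
```

>>> drive_tool:
  rows:
    - {"dx":0,"dy":0,"dz":0.05,"wx":0,"wy":0,"wz":0,"hand":40}
    - {"dx":0,"dy":0,"dz":0.1,"wx":0,"wy":0,"wz":0,"hand":40}
    - {"dx":0,"dy":0,"dz":0.15,"wx":0,"wy":0,"wz":0,"hand":40}
    - {"dx":0,"dy":0,"dz":0.19,"wx":0,"wy":0,"wz":0,"hand":40}
    - {"dx":0,"dy":0,"dz":0.19,"wx":0,"wy":0,"wz":0,"hand":40}

```text
clock: 14.4
eef_pos: [0.5576, 0.0029, -0.0185]
tool_rot: [0.708, 0.707, 0.0, 0.0]
ft_force: [-1.2, -0.3, 0.2]
grip_width: 0.0429
grasp_force: 62.5
```

>>> drive_tool:
  rows:
    - {"dx":0,"dy":0,"dz":0.03,"wx":0,"wy":0,"wz":0,"hand":40}
    - {"dx":0,"dy":0,"dz":0.06,"wx":0,"wy":0,"wz":0,"hand":40}
    - {"dx":0,"dy":0,"dz":0.06,"wx":0,"wy":0,"wz":0,"hand":40}

```text
clock: 14.7
eef_pos: [0.5577, 0.0029, -0.0187]
tool_rot: [0.708, 0.707, 0.0, 0.0]
ft_force: [-7.1, -0.7, 19.4]
grip_width: 0.0431
grasp_force: 72.4
```

Contact is at z = -0.0187, exactly 12 mm above the table contact height, so the spacer is home. I'll release it, rise and go to the small brass ring.

>>> drive_tool:
  rows:
    - {"dx":0,"dy":0,"dz":-0.05,"wx":0,"wy":0,"wz":0,"hand":60}
    - {"dx":0,"dy":0,"dz":-0.05,"wx":0,"wy":0,"wz":0,"hand":60}
    - {"dx":0,"dy":0,"dz":-0.05,"wx":0,"wy":0,"wz":0,"hand":60}
    - {"dx":0,"dy":0,"dz":-0.05,"wx":0,"wy":0,"wz":0,"hand":60}
    - {"dx":0,"dy":0,"dz":-0.8,"wx":0,"wy":0,"wz":0,"hand":60}
    - {"dx":0,"dy":0,"dz":-1.7,"wx":0,"wy":0,"wz":0,"hand":60}
    - {"dx":0,"dy":0,"dz":-2.7,"wx":0,"wy":0,"wz":0,"hand":60}
    - {"dx":0,"dy":0,"dz":-3.7,"wx":0,"wy":0,"wz":0,"hand":60}
    - {"dx":0,"dy":0,"dz":-3.77,"wx":0,"wy":0,"wz":0,"hand":60}
    - {"dx":0,"dy":0,"dz":-3.77,"wx":0,"wy":0,"wz":0,"hand":60}

```text
clock: 15.7
eef_pos: [0.559, 0.003, 0.1687]
tool_rot: [0.708, 0.707, 0.002, 0.002]
ft_force: [0.8, -0.7, -1.3]
grip_width: 0.06
grasp_force: 0.0
```

Run:
```python
from h import *
plan([.411,-.385,.17],0)
im,C=snap('wrist','w11.png'); print(C[4])
for t in ('steel_spacer_center','axle'): print(t,[ (round(d['score'],2),np.round(d['extent'])) for d in bot.outline_of('wrist',t)])
```

```text
t 15.7 eef [0.559  0.003  0.1687] F [ 0.8 -0.7 -1.3] w 0.06 d [-7.764 -2.947 -0.04 ] w [ 0.05 -0.   -0.02]
[0.55863178 0.08519303 0.34079115]
steel_spacer_center [(0.85, array([151.,  57.,  59.,  58.])), (0.67, array([274., 183.,  50.,  53.]))]
axle [(0.93, array([270., 178.,  91.,  84.])), (0.69, array([272., 186.,   4.,   4.]))]
```

>>> drive_tool:
  rows:
    - {"dx":-0.9,"dy":-0.35,"dz":0,"wx":0,"wy":0,"wz":0,"hand":54}
    - {"dx":-1.8,"dy":-0.7,"dz":0,"wx":0,"wy":0,"wz":0,"hand":54}
    - {"dx":-2.7,"dy":-1.05,"dz":0,"wx":0,"wy":0,"wz":0,"hand":54}
    - {"dx":-3.6,"dy":-1.4,"dz":0,"wx":0,"wy":0,"wz":0,"hand":54}
    - {"dx":-4.5,"dy":-1.7,"dz":0,"wx":0,"wy":0,"wz":0,"hand":54}
    - {"dx":-5.4,"dy":-2.05,"dz":0,"wx":0,"wy":0,"wz":0,"hand":54}
    - {"dx":-6.3,"dy":-2.4,"dz":0,"wx":0,"wy":0,"wz":0,"hand":54}
    - {"dx":-7.2,"dy":-2.75,"dz":0,"wx":0,"wy":0,"wz":0,"hand":54}
    - {"dx":-7.76,"dy":-2.95,"dz":0,"wx":0,"wy":0,"wz":0,"hand":54}
    - {"dx":-7.76,"dy":-2.95,"dz":0,"wx":0,"wy":0,"wz":0,"hand":54}
    - {"dx":-7.76,"dy":-2.95,"dz":0,"wx":0,"wy":0,"wz":0,"hand":54}
    - {"dx":-7.76,"dy":-2.95,"dz":0,"wx":0,"wy":0,"wz":0,"hand":54}
    - {"dx":-7.76,"dy":-2.95,"dz":0,"wx":0,"wy":0,"wz":0,"hand":54}

```text
clock: 17.15
eef_pos: [0.4098, -0.3834, 0.1663]
tool_rot: [0.707, 0.707, 0.0, -0.001]
ft_force: [-0.4, -0.3, 1.2]
grip_width: 0.0541
grasp_force: 0.0
```

Run:
```python
from h import *
plan([.411,-.385,-.026],0)
find([('brass_ring',.016)],'w12.png',4)
o=bot.get_obs(); print(o['joint_pos'].round(2))
```

```text
t 17.15 eef [ 0.4098 -0.3834  0.1663] F [-0.4 -0.3  1.2] w 0.0541 d [-0.037  0.027  3.847] w [-0.01 -0.01  0.01]
brass_ring 0.86 [277. 182.  43.  43.] (276, 182, array([ 0.4108, -0.3849,  0.016 ])) [ 0.412 -0.385  0.016] [160. 113.  51.]
brass_ring 0.62 [349. 239.  54.  48.] (350, 239, array([ 0.4827, -0.4419,  0.016 ])) [ 0.4817 -0.442   0.016 ] [152. 107.  47.]
[-0.75  0.38  0.11  1.3   0.    0.82]
```

>>> drive_tool:
  rows:
    - {"dx":-0.06,"dy":0.02,"dz":0.9,"wx":0,"wy":0,"wz":0,"hand":54}
    - {"dx":-0.06,"dy":0.02,"dz":1.8,"wx":0,"wy":0,"wz":0,"hand":54}
    - {"dx":-0.06,"dy":0.02,"dz":2.6,"wx":0,"wy":0,"wz":0,"hand":54}
    - {"dx":-0.06,"dy":0.02,"dz":3.2,"wx":0,"wy":0,"wz":0,"hand":54}
    - {"dx":-0.06,"dy":0.02,"dz":3.5,"wx":0,"wy":0,"wz":0,"hand":54}
    - {"dx":-0.06,"dy":0.02,"dz":3.7,"wx":0,"wy":0,"wz":0,"hand":54}
    - {"dx":-0.06,"dy":0.02,"dz":3.84,"wx":0,"wy":0,"wz":0,"hand":54}
    - {"dx":-0.06,"dy":0.02,"dz":3.84,"wx":0,"wy":0,"wz":0,"hand":54}
    - {"dx":-0.06,"dy":0.02,"dz":3.84,"wx":0,"wy":0,"wz":0,"hand":54}
    - {"dx":-0.06,"dy":0.02,"dz":3.84,"wx":0,"wy":0,"wz":0,"hand":32}
    - {"dx":-0.06,"dy":0.02,"dz":3.84,"wx":0,"wy":0,"wz":0,"hand":32}
    - {"dx":-0.06,"dy":0.02,"dz":3.84,"wx":0,"wy":0,"wz":0,"hand":32}
    - {"dx":-0.06,"dy":0.02,"dz":3.84,"wx":0,"wy":0,"wz":0,"hand":32}

```text
clock: 18.55
eef_pos: [0.4113, -0.3887, -0.0234]
tool_rot: [0.708, 0.707, 0.0, 0.001]
ft_force: [-0.8, 0.7, 6.0]
grip_width: 0.0345
grasp_force: 59.5
```

>>> drive_tool:
  rows:
    - {"dx":0,"dy":0,"dz":-0.5,"wx":0,"wy":0,"wz":0,"hand":32}
    - {"dx":0,"dy":0,"dz":-1.3,"wx":0,"wy":0,"wz":0,"hand":32}
    - {"dx":0,"dy":0,"dz":-2.1,"wx":0,"wy":0,"wz":0,"hand":32}
    - {"dx":0,"dy":0,"dz":-2.9,"wx":0,"wy":0,"wz":0,"hand":32}
    - {"dx":0,"dy":0,"dz":-2.9,"wx":0,"wy":0,"wz":0,"hand":32}
    - {"dx":0,"dy":0,"dz":-2.9,"wx":0,"wy":0,"wz":0,"hand":32}

```text
clock: 19.15
eef_pos: [0.4111, -0.3886, 0.1215]
tool_rot: [0.708, 0.706, 0.0, 0.002]
ft_force: [-0.7, 1.0, -1.6]
grip_width: 0.0345
grasp_force: 60.1
```

```bash
cat >> h.py <<'E'
def scan(fn,lo,hi):
    """held-ring bore/disc in the wrist picture by HSV range"""
    im,C=snap('wrist',fn); m=cv2.inRange(cv2.cvtColor(im,cv2.COLOR_RGB2HSV),lo,hi)
    n,l,s,c=cv2.connectedComponentsWithStats(m)
    for i in range(1,n):
        if s[i][4]>300: print(s[i],c[i].round())
E
python3 - <<'E'
from h import *
plan([.5573,.0012,.12],0)
print([ (round(d['score'],2),np.round(d['extent'])) for d in (bot.camera('wrist') is not None and bot.outline_of('wrist','brass_ring'))])
scan('w13.png',(10,90,60),(30,255,255)); print(bot.get_obs()['grip_width'])
E
```

```text
t 19.15 eef [ 0.4111 -0.3886  0.1215] F [-0.7  1.  -1.6] w 0.0345 d [7.802 2.91  0.018] w [ 0.03  0.03 -0.02]
[(0.8, array([361., 254.,  62.,  61.])), (0.79, array([278., 279.,  83.,  91.]))]
[ 330  226   64   63 2644] [362. 256.]
[ 234  233   84   93 5617] [275. 280.]
[ 440  331  120   89 5182] [519. 365.]
0.0346056888279804
```

>>> drive_tool:
  rows:
    - {"dx":0.4,"dy":0,"dz":-0.8,"wx":0,"wy":0,"wz":0,"hand":32}
    - {"dx":1.2,"dy":0.1,"dz":-0.9,"wx":0,"wy":0,"wz":0,"hand":32}
    - {"dx":2.1,"dy":0.2,"dz":-0.9,"wx":0,"wy":0,"wz":0,"hand":32}
    - {"dx":3.0,"dy":0.4,"dz":-0.9,"wx":0,"wy":0,"wz":0,"hand":32}
    - {"dx":3.9,"dy":0.8,"dz":-0.9,"wx":0,"wy":0,"wz":0,"hand":32}
    - {"dx":4.8,"dy":1.2,"dz":-0.9,"wx":0,"wy":0,"wz":0,"hand":32}
    - {"dx":5.7,"dy":1.7,"dz":-0.6,"wx":0,"wy":0,"wz":0,"hand":32}
    - {"dx":6.6,"dy":2.2,"dz":-0.3,"wx":0,"wy":0,"wz":0,"hand":32}
    - {"dx":7.3,"dy":2.6,"dz":0,"wx":0,"wy":0,"wz":0,"hand":32}
    - {"dx":7.81,"dy":2.92,"dz":0.3,"wx":0,"wy":0,"wz":0,"hand":32}
    - {"dx":7.81,"dy":2.92,"dz":0.8,"wx":0,"wy":0,"wz":0,"hand":32}
    - {"dx":7.81,"dy":2.92,"dz":0.8,"wx":0,"wy":0,"wz":0,"hand":32}
    - {"dx":7.81,"dy":2.92,"dz":0.8,"wx":0,"wy":0,"wz":0,"hand":32}
    - {"dx":7.81,"dy":2.92,"dz":0.8,"wx":0,"wy":0,"wz":0,"hand":32}

```text
clock: 20.7
eef_pos: [0.5572, 0.0017, 0.0805]
tool_rot: [0.708, 0.706, 0.0, 0.0]
ft_force: [0.1, -0.3, -0.2]
grip_width: 0.0345
grasp_force: 60.1
```

Run:
```python
from h import *
plan([.5575,.0018,.02],0)
```

```text
t 20.7 eef [0.5572 0.0017 0.0805] F [ 0.1 -0.3 -0.2] w 0.0345 d [0.002 0.006 1.211] w [ 0.01  0.   -0.03]
```

Descend past the nose, onto the journal (ring underside ≈ TCP + 0.023).

>>> drive_tool:
  rows:
    - {"dx":0,"dy":0,"dz":0.3,"wx":0,"wy":0,"wz":0,"hand":32}
    - {"dx":0,"dy":0,"dz":0.6,"wx":0,"wy":0,"wz":0,"hand":32}
    - {"dx":0,"dy":0,"dz":0.8,"wx":0,"wy":0,"wz":0,"hand":32}
    - {"dx":0,"dy":0,"dz":0.95,"wx":0,"wy":0,"wz":0,"hand":32}
    - {"dx":0,"dy":0,"dz":1.05,"wx":0,"wy":0,"wz":0,"hand":32}
    - {"dx":0,"dy":0,"dz":1.15,"wx":0,"wy":0,"wz":0,"hand":32}
    - {"dx":0,"dy":0,"dz":1.15,"wx":0,"wy":0,"wz":0,"hand":32}

```text
clock: 21.4
eef_pos: [0.5566, 0.0017, 0.0219]
tool_rot: [0.708, 0.706, -0.001, 0.0]
ft_force: [-1.1, -2.7, -1.8]
grip_width: 0.0343
grasp_force: 60.1
```

>>> drive_tool:
  rows:
    - {"dx":0,"dy":0,"dz":0.06,"wx":0,"wy":0,"wz":0,"hand":32}
    - {"dx":0,"dy":0,"dz":0.12,"wx":0,"wy":0,"wz":0,"hand":32}
    - {"dx":0,"dy":0,"dz":0.18,"wx":0,"wy":0,"wz":0,"hand":32}
    - {"dx":0,"dy":0,"dz":0.23,"wx":0,"wy":0,"wz":0,"hand":32}
    - {"dx":0,"dy":0,"dz":0.23,"wx":0,"wy":0,"wz":0,"hand":32}

```text
clock: 21.9
eef_pos: [0.5572, 0.0013, 0.0108]
tool_rot: [0.708, 0.706, -0.001, 0.001]
ft_force: [-1.4, -6.3, 0.1]
grip_width: 0.0343
grasp_force: 60.2
```

>>> drive_tool:
  rows:
    - {"dx":-0.03,"dy":0,"dz":0.03,"wx":0,"wy":0,"wz":0,"hand":32}
    - {"dx":-0.03,"dy":0,"dz":0.06,"wx":0,"wy":0,"wz":0,"hand":32}
    - {"dx":-0.03,"dy":0,"dz":0.09,"wx":0,"wy":0,"wz":0,"hand":32}
    - {"dx":-0.03,"dy":0,"dz":0.12,"wx":0,"wy":0,"wz":0,"hand":32}
    - {"dx":-0.03,"dy":0,"dz":0.12,"wx":0,"wy":0,"wz":0,"hand":32}

```text
clock: 22.4
eef_pos: [0.5574, 0.0011, 0.0065]
tool_rot: [0.708, 0.707, 0.001, 0.0]
ft_force: [-4.4, -2.5, 9.9]
grip_width: 0.0342
grasp_force: 61.3
```

Contact came at 0.0065 against a predicted 0.0066, so the brass ring is home. I'll release it and go to the cap.

>>> drive_tool:
  rows:
    - {"dx":0,"dy":0,"dz":0,"wx":0,"wy":0,"wz":0,"hand":54}
    - {"dx":0,"dy":0,"dz":0,"wx":0,"wy":0,"wz":0,"hand":54}
    - {"dx":0,"dy":0,"dz":0,"wx":0,"wy":0,"wz":0,"hand":54}
    - {"dx":0,"dy":0,"dz":0,"wx":0,"wy":0,"wz":0,"hand":54}
    - {"dx":0,"dy":0,"dz":-0.7,"wx":0,"wy":0,"wz":0,"hand":54}
    - {"dx":0,"dy":0,"dz":-1.5,"wx":0,"wy":0,"wz":0,"hand":54}
    - {"dx":0,"dy":0,"dz":-2.3,"wx":0,"wy":0,"wz":0,"hand":54}
    - {"dx":0,"dy":0,"dz":-3.1,"wx":0,"wy":0,"wz":0,"hand":54}
    - {"dx":0,"dy":0,"dz":-3.3,"wx":0,"wy":0,"wz":0,"hand":54}
    - {"dx":0,"dy":0,"dz":-3.3,"wx":0,"wy":0,"wz":0,"hand":54}
    - {"dx":0,"dy":0,"dz":-3.3,"wx":0,"wy":0,"wz":0,"hand":54}

```text
clock: 23.5
eef_pos: [0.5562, 0.001, 0.1685]
tool_rot: [0.708, 0.707, -0.001, -0.001]
ft_force: [0.1, 0.5, -1.3]
grip_width: 0.0536
grasp_force: 0.0
```

Run:
```python
from h import *
plan([.441,-.212,.17],0)
find([('brass_ring',.046),('steel_spacer_center',.03)],'w14.png',4)
```

```text
t 23.5 eef [0.5562 0.001  0.1685] F [ 0.1  0.5 -1.3] w 0.0536 d [-4.263 -2.298 -0.026] w [-0.02 -0.   -0.02]
brass_ring 0.6 [279. 185.  46.  43.] (277, 184, array([0.5579, 0.0047, 0.046 ])) [0.5596 0.0035 0.046 ] [134.  97.  49.]
brass_ring 0.59 [278. 176.  81.  88.] (276, 176, array([0.5574, 0.012 , 0.046 ])) [0.5588 0.0118 0.046 ] [139. 132. 114.]
steel_spacer_center 0.95 [155.  54.  60.  61.] (155, 55, array([0.4584, 0.1093, 0.03  ])) [0.459  0.1095 0.03  ] [38. 34. 28.]
steel_spacer_center 0.71 [278. 173.  53.  41.] (277, 182, array([0.5582, 0.0019, 0.03  ])) [0.5591 0.0107 0.03  ] [109. 103.  90.]
```

Brass is seated on the steel, as expected. Now to the cap.

>>> drive_tool:
  rows:
    - {"dx":-0.9,"dy":-0.5,"dz":0,"wx":0,"wy":0,"wz":0,"hand":54}
    - {"dx":-1.8,"dy":-1.0,"dz":0,"wx":0,"wy":0,"wz":0,"hand":54}
    - {"dx":-2.7,"dy":-1.5,"dz":0,"wx":0,"wy":0,"wz":0,"hand":54}
    - {"dx":-3.6,"dy":-2.0,"dz":0,"wx":0,"wy":0,"wz":0,"hand":54}
    - {"dx":-4.26,"dy":-2.3,"dz":0,"wx":0,"wy":0,"wz":0,"hand":54}
    - {"dx":-4.26,"dy":-2.3,"dz":0,"wx":0,"wy":0,"wz":0,"hand":54}
    - {"dx":-4.26,"dy":-2.3,"dz":0,"wx":0,"wy":0,"wz":0,"hand":54}
    - {"dx":-4.26,"dy":-2.3,"dz":0,"wx":0,"wy":0,"wz":0,"hand":54}
    - {"dx":-4.26,"dy":-2.3,"dz":0,"wx":0,"wy":0,"wz":0,"hand":54}

```text
clock: 24.55
eef_pos: [0.4421, -0.2107, 0.1694]
tool_rot: [0.707, 0.707, -0.0, -0.0]
ft_force: [-0.6, 0.1, 0.0]
grip_width: 0.0543
grasp_force: 0.0
```

Run:
```python
from h import *
plan([.441,-.212,.0],0)
find([('snap_cap',.038)],'w15.png',4)
im=cv2.imread('pics/w15.png'); hsv=cv2.cvtColor(im,40)
m=cv2.inRange(hsv,(3,150,80),(18,255,255)); n,l,s,c=cv2.connectedComponentsWithStats(m)
C=cam('wrist')
for i in range(1,n):
    if s[i][4]>150: print(s[i],c[i].round())
w=hsv[140:240,230:330]; k=((w[:,:,2]<45)).astype(np.uint8); n,l,s,c=cv2.connectedComponentsWithStats(k)
for i in range(1,n):
    if s[i][4]>60: u,v=c[i]+[230,140]; print('dark',s[i],u,v,at(C,u,v,.038))
```

```text
t 24.55 eef [ 0.4421 -0.2107  0.1694] F [-0.6  0.1  0. ] w 0.0543 d [-0.028 -0.02   3.389] w [-0.01 -0.01  0.01]
snap_cap 0.68 [274. 183.  39.  45.] (274, 184, array([ 0.4416, -0.2094,  0.038 ])) [ 0.4418 -0.2087  0.038 ] [144.  83.  35.]
[517   4  43  76 830] [538.  32.]
[508  80  52  27 506] [532.  97.]
[ 255  162   40   45 1034] [274. 183.]
[ 289  352   44   40 1008] [309. 373.]
```

>>> drive_tool:
  rows:
    - {"dx":-0.025,"dy":-0.01,"dz":0.8,"wx":0,"wy":0,"wz":0,"hand":54}
    - {"dx":-0.025,"dy":-0.01,"dz":1.6,"wx":0,"wy":0,"wz":0,"hand":54}
    - {"dx":-0.025,"dy":-0.01,"dz":2.4,"wx":0,"wy":0,"wz":0,"hand":54}
    - {"dx":-0.025,"dy":-0.01,"dz":3.0,"wx":0,"wy":0,"wz":0,"hand":54}
    - {"dx":-0.025,"dy":-0.01,"dz":3.4,"wx":0,"wy":0,"wz":0,"hand":54}
    - {"dx":-0.025,"dy":-0.01,"dz":3.7,"wx":0,"wy":0,"wz":0,"hand":54}
    - {"dx":-0.025,"dy":-0.01,"dz":3.83,"wx":0,"wy":0,"wz":0,"hand":54}
    - {"dx":-0.025,"dy":-0.01,"dz":3.83,"wx":0,"wy":0,"wz":0,"hand":54}
    - {"dx":-0.025,"dy":-0.01,"dz":3.83,"wx":0,"wy":0,"wz":0,"hand":54}
    - {"dx":-0.025,"dy":-0.01,"dz":3.83,"wx":0,"wy":0,"wz":0,"hand":24}
    - {"dx":-0.025,"dy":-0.01,"dz":3.83,"wx":0,"wy":0,"wz":0,"hand":24}
    - {"dx":-0.025,"dy":-0.01,"dz":3.83,"wx":0,"wy":0,"wz":0,"hand":24}
    - {"dx":-0.025,"dy":-0.01,"dz":3.83,"wx":0,"wy":0,"wz":0,"hand":24}

```text
clock: 25.95
eef_pos: [0.4423, -0.2136, -0.0203]
tool_rot: [0.708, 0.707, 0.001, 0.001]
ft_force: [-0.4, 0.5, 6.0]
grip_width: 0.0322
grasp_force: 59.3
```

>>> drive_tool:
  rows:
    - {"dx":0,"dy":0,"dz":-0.5,"wx":0,"wy":0,"wz":0,"hand":24}
    - {"dx":0,"dy":0,"dz":-1.3,"wx":0,"wy":0,"wz":0,"hand":24}
    - {"dx":0,"dy":0,"dz":-2.1,"wx":0,"wy":0,"wz":0,"hand":24}
    - {"dx":0,"dy":0,"dz":-2.9,"wx":0,"wy":0,"wz":0,"hand":24}
    - {"dx":0,"dy":0,"dz":-2.9,"wx":0,"wy":0,"wz":0,"hand":24}
    - {"dx":0,"dy":0,"dz":-2.9,"wx":0,"wy":0,"wz":0,"hand":24}

```text
clock: 26.55
eef_pos: [0.4419, -0.2136, 0.1245]
tool_rot: [0.708, 0.707, 0.0, 0.001]
ft_force: [0.1, 0.3, -0.6]
grip_width: 0.0323
grasp_force: 59.6
```

Run:
```python
from h import *
plan([.5572,.0010,.10],0)
scan('w16.png',(3,120,50),(18,255,255))
```

```text
t 26.55 eef [ 0.4419 -0.2136  0.1245] F [ 0.1  0.3 -0.6] w 0.0323 d [4.296 2.298 0.491] w [ 0.03  0.02 -0.02]
[ 513    0   47  104 1786] [538.  58.]
[ 232  238   88  115 6391] [275. 291.]
[291 378  35  15 311] [310. 385.]
```

>>> drive_tool:
  rows:
    - {"dx":0.8,"dy":0.1,"dz":-0.4,"wx":0,"wy":0,"wz":0,"hand":24}
    - {"dx":1.6,"dy":0.5,"dz":-0.4,"wx":0,"wy":0,"wz":0,"hand":24}
    - {"dx":2.4,"dy":1.0,"dz":-0.4,"wx":0,"wy":0,"wz":0,"hand":24}
    - {"dx":3.2,"dy":1.5,"dz":-0.3,"wx":0,"wy":0,"wz":0,"hand":24}
    - {"dx":3.9,"dy":2.0,"dz":0,"wx":0,"wy":0,"wz":0,"hand":24}
    - {"dx":4.3,"dy":2.3,"dz":0.3,"wx":0,"wy":0,"wz":0,"hand":24}
    - {"dx":4.3,"dy":2.3,"dz":0.49,"wx":0,"wy":0,"wz":0,"hand":24}
    - {"dx":4.3,"dy":2.3,"dz":0.49,"wx":0,"wy":0,"wz":0,"hand":24}
    - {"dx":4.3,"dy":2.3,"dz":0.49,"wx":0,"wy":0,"wz":0,"hand":24}
    - {"dx":4.3,"dy":2.3,"dz":0.49,"wx":0,"wy":0,"wz":0,"hand":24}

```text
clock: 27.6
eef_pos: [0.5561, 0.0006, 0.0992]
tool_rot: [0.708, 0.706, -0.0, 0.0]
ft_force: [0.3, -0.4, 0.7]
grip_width: 0.0319
grasp_force: 59.7
```

Run:
```python
from h import *
plan([.5572,.0010,.05],0)
```

```text
t 27.6 eef [0.5561 0.0006 0.0992] F [ 0.3 -0.4  0.7] w 0.0319 d [0.009 0.021 0.984] w [-0.    0.   -0.04]
```

>>> drive_tool:
  rows:
    - {"dx":0.005,"dy":0.02,"dz":0.4,"wx":0,"wy":0,"wz":0,"hand":24}
    - {"dx":0.005,"dy":0.02,"dz":0.8,"wx":0,"wy":0,"wz":0,"hand":24}
    - {"dx":0.005,"dy":0.02,"dz":0.98,"wx":0,"wy":0,"wz":0,"hand":24}
    - {"dx":0.005,"dy":0.02,"dz":1.08,"wx":0,"wy":0,"wz":0,"hand":24}
    - {"dx":0.005,"dy":0.02,"dz":1.15,"wx":0,"wy":0,"wz":0,"hand":24}
    - {"dx":0.005,"dy":0.02,"dz":1.15,"wx":0,"wy":0,"wz":0,"hand":24}

```text
clock: 28.2
eef_pos: [0.5578, 0.0017, 0.0418]
tool_rot: [0.708, 0.706, 0.0, 0.0]
ft_force: [-0.8, -0.1, 0.4]
grip_width: 0.0322
grasp_force: 59.7
```

>>> drive_tool:
  rows:
    - {"dx":0,"dy":0,"dz":0.04,"wx":0,"wy":0,"wz":0,"hand":24}
    - {"dx":0,"dy":0,"dz":0.08,"wx":0,"wy":0,"wz":0,"hand":24}
    - {"dx":0,"dy":0,"dz":0.12,"wx":0,"wy":0,"wz":0,"hand":24}
    - {"dx":0,"dy":0,"dz":0.16,"wx":0,"wy":0,"wz":0,"hand":24}
    - {"dx":0,"dy":0,"dz":0.16,"wx":0,"wy":0,"wz":0,"hand":24}

```text
clock: 28.7
eef_pos: [0.5573, 0.0018, 0.0336]
tool_rot: [0.708, 0.707, -0.0, 0.0]
ft_force: [-2.7, -0.8, 2.3]
grip_width: 0.0324
grasp_force: 60.0
```

>>> drive_tool:
  rows:
    - {"dx":0,"dy":0,"dz":0.03,"wx":0,"wy":0,"wz":0,"hand":24}
    - {"dx":0,"dy":0,"dz":0.06,"wx":0,"wy":0,"wz":0,"hand":24}
    - {"dx":0,"dy":0,"dz":0.09,"wx":0,"wy":0,"wz":0,"hand":24}
    - {"dx":0,"dy":0,"dz":0.09,"wx":0,"wy":0,"wz":0,"hand":24}

```text
clock: 29.1
eef_pos: [0.5569, 0.0019, 0.0278]
tool_rot: [0.708, 0.707, -0.001, -0.001]
ft_force: [-0.3, 0.0, -4.7]
grip_width: 0.0321
grasp_force: 59.7
```

Clicked: the force reversed to -4.7 N. Pressing home.

>>> drive_tool:
  rows:
    - {"dx":0,"dy":0,"dz":0.03,"wx":0,"wy":0,"wz":0,"hand":24}
    - {"dx":0,"dy":0,"dz":0.06,"wx":0,"wy":0,"wz":0,"hand":24}
    - {"dx":0,"dy":0,"dz":0.08,"wx":0,"wy":0,"wz":0,"hand":24}
    - {"dx":0,"dy":0,"dz":0.08,"wx":0,"wy":0,"wz":0,"hand":24}

```text
clock: 29.5
eef_pos: [0.5582, 0.002, 0.0257]
tool_rot: [0.708, 0.707, 0.001, 0.0]
ft_force: [-1.1, -0.1, 3.5]
grip_width: 0.0321
grasp_force: 60.5
```

>>> drive_tool:
  rows:
    - {"dx":0,"dy":0,"dz":0.02,"wx":0,"wy":0,"wz":0,"hand":24}
    - {"dx":0,"dy":0,"dz":0.04,"wx":0,"wy":0,"wz":0,"hand":24}
    - {"dx":0,"dy":0,"dz":0.04,"wx":0,"wy":0,"wz":0,"hand":24}
    - {"dx":0,"dy":0,"dz":0.04,"wx":0,"wy":0,"wz":0,"hand":24}

```text
clock: 29.9
eef_pos: [0.5582, 0.002, 0.0256]
tool_rot: [0.708, 0.707, 0.001, 0.001]
ft_force: [-5.1, -0.6, 16.0]
grip_width: 0.0318
grasp_force: 61.7
```

>>> drive_tool:
  rows:
    - {"dx":0,"dy":0,"dz":0.02,"wx":0,"wy":0,"wz":0,"hand":24}
    - {"dx":0,"dy":0,"dz":0.02,"wx":0,"wy":0,"wz":0,"hand":24}
    - {"dx":0,"dy":0,"dz":0.02,"wx":0,"wy":0,"wz":0,"hand":24}
    - {"dx":0,"dy":0,"dz":0.02,"wx":0,"wy":0,"wz":0,"hand":24}
    - {"dx":0,"dy":0,"dz":0.02,"wx":0,"wy":0,"wz":0,"hand":24}

```text
clock: 30.4
eef_pos: [0.5583, 0.002, 0.0256]
tool_rot: [0.708, 0.707, 0.001, 0.001]
ft_force: [-7.8, 0.3, 20.0]
grip_width: 0.0325
grasp_force: 62.2
```

Run:
```python
from h import *
plan([.558,.002,.0256],0)
for n in ('scene',):
    im,C=snap(n,n+'9.png')
    for t in ('snap_cap','brass_ring','collet_a','tape'):
        print(t,[(round(d['score'],2),np.round(d['extent'])) for d in bot.look_for(n,t)[:3]])
print(bot.get_obs()['ft_force'],bot.get_obs()['eef_pos'])
```

```text
t 30.4 eef [0.5583 0.002  0.0256] F [-7.8  0.3 20. ] w 0.0325 d [ 0.    -0.006 -0.   ] w [ 0.04 -0.   -0.02]
snap_cap [(0.48, array([246., 160.,   8.,  17.]))]
brass_ring [(0.92, array([386., 259.,  21.,  26.]))]
collet_a [(0.49, array([219., 224.,   9.,  18.])), (0.44, array([292., 193.,   9.,  13.]))]
tape [(0.87, array([440., 274.,  51.,  32.])), (0.55, array([220., 222.,  12.,  18.])), (0.42, array([246., 159.,  11.,  14.]))]
[-7.78287462  0.6465061  20.1824273 ] [0.55832417 0.00198148 0.02558423]
```

The cap is stalled at the home height under a steady 20 N, and the detected collets and tape haven't moved.

```bash
python3 -c "
from workcell import bot
print(bot.job_done())"
```

```text
the job is handed in; nothing more can be done
None
```

The job is handed in at about 30 s: steel spacer and brass ring stopped at their expected home heights, the cap clicked and stopped at its home height, and the gripper is still holding it down with about 20 N (collets and tape re-checked in place; the marker was not re-checked at the end).

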